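# Change the setting ring on a ring comparator with a swing table

## Robot

A 7-joint arm with a two-finger parallel gripper is mounted at the origin on the work surface; the furniture and walls round the work are solid. World frame = base frame: x ahead of the robot, y to its left, z up, the work surface at z = 0. Lengths are in mm, angles in rad, forces in N, time in s.
With the tool pointing down it reaches from about 425 to 875 mm from the base axis. Payload 4.7 kg.
Tool frame: the origin (TCP) lies between the finger pads; the fingertips stand 11 mm ahead of it and the grasp point (between the pads) lies 8 mm behind it (tcp_to_tips is the distance from the TCP to the fingertips, in mm); z points along the fingers, y is the line along which they close (so a half turn about z gives the same grasp; the last joint's range is limited). The gripper opens to 87 mm and grips with 3 to 60 N. Pads are 19 mm wide; open, the fingers measure 117 mm over their backs; the gripper's body (75 mm by 190 mm) begins 51 mm behind the grasp point.
Start: joints at [1.125, 0.321, -0.07, 1.45, 0.023, 1.371, -0.057], TCP at [288.434, -582.523, 207.187] pointing down, gripper open.
Joint ranges: [-2.86, 2.86], [-0.3, 2.09], [-1.38, 1.24], [0.06, 2.45], [-1.56, 4.7], [0.09, 2.05], [-2.69, 2.69]. Speed limits (rad/s): [2.57, 2.57, 3.14, 3.14, 3.14, 3.14, 3.14].

## Interface

Orientations are given as a 3x3 rotation matrix whose columns are the frame's x, y, z axes.
In Python, from cell import read_state, read_camera, calibration, hand_in, tcp_to_tips gives the robot as it stands. The module is installed in compiled form; this text tells all that it offers.
- The arm moves only by the shell command python3 -m jog 'ROWS'. ROWS is JSON, one flat list of numbers, 5 for each row, row after row: the shift along the tool's x, y, z in m, then the turn about the tool's z in rad, then the opening, from 0 (shut) to 1 (fully open). A call has 1 to 10 rows; each row shifts and turns the commanded pose from where the row before left it, along the tool's axes as they then stand; what a row does not reach is not made up. A row lasts 1/8 s, in which the tool goes at most 62.5 mm and 10.7 degrees, less where a joint would pass 70% of its speed; a pose out of reach is approached as far as the arm can. A call with a gripper value outside its range is refused whole. The fingers move at their own pace and stop on an object; the grip force is fixed at half the most. Time passes only in rows, so rows that do not move let the fingers close. It gives the time, the measured TCP pose, the force, the opening and the grip force at its end, in the units of the state.
- read_state(): the state, without advancing time (a new reading comes with each control period).
- read_camera(name): name is "scene" or "top"; returns (picture, depth): 384x512x3 uint8, red, green, blue; 384x512 float32, mm along the optical axis (not along the pixel's ray), 0 where there is no reading.
- calibration(name): a dict with "mtx" (3x3 intrinsics, pixels), "origin" and "orientation" of the camera in the world. Camera axes: x right, y down, z forward; pixel columns grow to the right and rows downward; lengths in mm; the calibration is good to about 2 mm. A picture is of the moment at which its call begins. calibration takes no time and is no camera call.
- hand_in(): hands the job in; it is judged then, once.
The state is a dict: "time_s": time; "q": joint angles; "dq": joint speeds; "joint_efforts": joint torques, N m; "tool_pos": TCP position; "eef_rot": TCP orientation; "contact_force": force on the tool from outside, world axes, zero at the start; "wrist_torque": the same for the moment, N m; "width": finger opening in mm; "gripper_force": force on a finger pad.
Only numpy, scipy, OpenCV 4.12 (cv2) and the standard library are available. Lean on these libraries where they do the work, as an engineer would, in place of code of your own. Each camera call takes 0.05 s, during which the arm holds its last target. There are 200 camera calls.

## Task

Change the comparator over to the black setting ring. The three rings have to trade places: the black one must end up on the swing table's nest under the dial, the small bright one that is under the dial now goes on the red stand, and the large bright one goes on the blue stand. Rings cannot be loaded under the dial from above, so load the free nest of the table and swing the table by its black handle all the way round to its other stop; the rings are lapped masters, so none may be put down or dropped on the bench, not even in passing.

Things in the scene. Friction and masses are not known exactly. Their poses are not given: they have to be found in the camera images.
- small_ring_mid (a point): Small bright steel ring, 50 mm outside diameter, 16 mm high, bore about 36 mm; the point is its centre, half-way up, z along its axis. At the start it sits on nest A of the swing table, at the dial end. To be gripped across the outside.
- large_ring_mid (a point): Large bright steel ring, 62 mm outside diameter, 20 mm high, bore about 46 mm; the point is its centre, half-way up. At the start it sits on the red stand. To be gripped across the outside.
- black_ring_mid (a point): Black steel ring (the setting ring that is wanted now), 66 mm outside diameter, 20 mm high, bore about 48 mm; the point is its centre, half-way up. At the start it sits on the blue stand. To be gripped across the outside.
- red_stand_seat (a point): Fixed ring stand with a red round foot (92 mm diameter): centre of its flat round steel seat (60 mm diameter), on the seat's top face, 54 mm above the bench, z up. A brass pilot pin, 18 mm diameter tapering to 8 mm, stands 13 mm up from the seat; a ring lies flat on the seat with the pin in its bore.
- blue_stand_seat (a point): Fixed ring stand with a blue round foot, otherwise like the red one: centre of the seat, on its top face, 54 mm above the bench.
- nest_a (a point): Nest A of the round aluminium swing table (250 mm diameter, top face 48 mm above the bench): centre of its flat steel seat (60 mm diameter, with a pilot pin like those of the stands), on the seat's top face, 56 mm above the bench. Under the dial at the start; it turns with the table.
- nest_b (a point): Nest B of the swing table, like nest A; free at the start. Nests A and B and the handle lie 120 degrees apart on one circle of 85 mm radius about the table's upright axis, so the axis passes through the mean of these three points. Seen from above, B lies 120 degrees clockwise of A, the handle 120 degrees anticlockwise of A.
- handle (a point): Upright round black handle on the swing table, 16 mm diameter; it stands from 48 mm to 98 mm above the bench; the point is on its axis, 78 mm above the bench. Pinch it from above and lead it round along its arc; it turns easily (about 2 N).
- swing_plate (a joint): Angle of the swing table in rad, growing anticlockwise seen from above. It stops at 0 (nest A under the dial, B at the front right, handle at the front left) and at 2.094 (nest B under the dial, A at the front left, handle at the front right). It has no spring: it stays where it is left. It starts at 0.
- gauge_spot (a point): Fixed point below the comparator dial's plunger, at the nests' seat height (56 mm above the bench); x points from the table's axis to the column. The plunger's tip hangs 30 mm above it; dial and arm reach up to 180 mm above the bench, the column, 83 mm further out, up to 252 mm. Other fixed gauges up to 350 mm tall: near left (x 0.32, y 0.18 m), far left (0.83, 0.22), back (0.89, -0.24).

How it is judged (in metres and radians):
At the end, for the whole second after the job is handed in: Black ring on a table nest, its centre within 15 mm of the point below the plunger; small ring on the red stand's seat and large ring on the blue stand's seat, each within 12 mm of the centre; all within 4 mm of seated height and 0.12 rad of level, at rest (horizontal distance between black_ring_mid and gauge_spot below 0.015 m and z of black_ring_mid in the frame of gauge_spot between 0.006 and 0.014 m and horizontal distance between small_ring_mid and red_stand_seat below 0.012 m and z of small_ring_mid in the frame of red_stand_seat between 0.004 and 0.012 m and horizontal distance between large_ring_mid and blue_stand_seat below 0.012 m and z of large_ring_mid in the frame of blue_stand_seat between 0.006 and 0.014 m and angle between each of black_ring_mid, small_ring_mid, large_ring_mid's own z axis and vertical below 0.12 rad and velocity of joint swing_plate between -0.05 and 0.05 rad/s); the robot touches nothing.
It fails at once if a ring is laid or dropped on the bench (its centre below 30 mm) (height (world z) of any of small_ring_mid, large_ring_mid, black_ring_mid below 0.03 m).
It also fails if it takes over 96 s, if anything falls off the work surface, if the arm or the gripper's body presses on something with over 40 N, if the wrist force passes 120 N, or if a joint passes its speed limit or range.

## Working session

There is one attempt and no reset: what is moved stays moved. The work goes in short steps, Python scripts to look and compute and a shell command to move; the robot and the scene stay as the last step left them, time stands still between calls to the robot, and variables do not carry over. Pictures are saved under pics/ and viewed, at most 14 in all, crops included, and the job is handed in when it is done.

```bash
mkdir -p pics
python3 - <<'E'
from cell import *
import cv2,numpy as np
s=read_state();print(s['time_s'],s['tool_pos'],s['eef_rot'],s['width'],tcp_to_tips)
for n in("scene","top"):
    p,d=read_camera(n);cv2.imwrite(f'pics/{n}0.png',p[:,:,::-1]);c=calibration(n);print(n,c)
    np.savez(f'{n}0.npz',p=p,d=d)
E
```

```text
0.0 [ 288.13687264 -581.99212549  206.05538815] [[ 8.96123452e-01  4.43803872e-01 -9.38605527e-04]
 [ 4.43804856e-01 -8.96121846e-01  1.69913977e-03]
 [-8.70201066e-05 -1.93919669e-03 -9.99998116e-01]] 87.25869048625708 11.0
scene {'mtx': array([[370.65140471,   0.        , 255.23152525],
       [  0.        , 370.65140471, 185.63466906],
       [  0.        ,   0.        ,   1.        ]]), 'origin': array([143.88977628, 372.89884361, 652.54603918]), 'orientation': array([[-7.75116742e-01, -4.06900952e-01,  4.83348375e-01],
       [-6.31817946e-01,  4.98767967e-01, -5.93326721e-01],
       [ 3.46521615e-04, -7.65285652e-01, -6.43690726e-01]])}
top {'mtx': array([[391.48213958,   0.        , 253.72840671],
       [  0.        , 391.48213958, 191.33180555],
       [  0.        ,   0.        ,   1.        ]]), 'origin': array([ 432.9958245 , -117.68230981,  980.26831837]), 'orientation': array([[ 0.0268766 , -0.98823892,  0.15053733],
       [-0.99961495, -0.02760892, -0.00277644],
       [ 0.00689996, -0.15040475, -0.98860043]])}
```

View pics/top0.png

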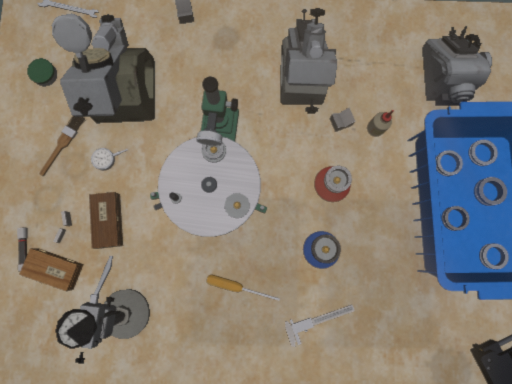

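View pics/scene0.png

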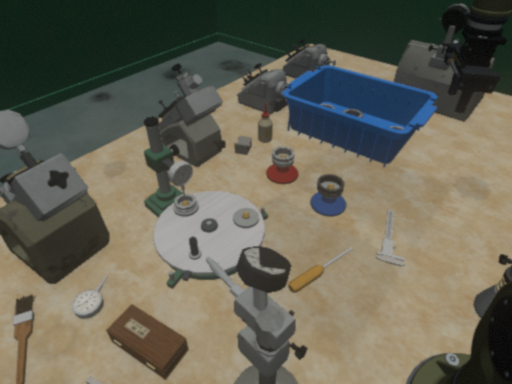

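The top view shows the red stand with a bright ring at (337,180), the blue stand with the black ring at (323,248), and the table centre at (209,185). The handle is at (174,197), free nest B at (237,205), and the small ring at (213,150) under the dial. The scene view agrees.

```bash
cat > h.py <<'E'
from cell import *
import cv2,numpy as np
def cloud(n,d):
    c=calibration(n);K=c['mtx'];v,u=np.mgrid[:384,:512]
    r=np.stack([(u-K[0,2])/K[0,0],(v-K[1,2])/K[1,1],np.ones_like(u)],-1)*d[...,None]
    return r@c['orientation'].T+c['origin']
def cast(n,u,v,z):
    c=calibration(n);K=c['mtx'];r=c['orientation']@np.array([(u-K[0,2])/K[0,0],(v-K[1,2])/K[1,1],1])
    return c['origin']+r*(z-c['origin'][2])/r[2]
def pix(n,P):
    c=calibration(n);q=c['mtx']@(c['orientation'].T@(np.array(P)-c['origin']));return q[:2]/q[2]
def circ(P):  # lsq circle on xy, convex hull of points
    h=cv2.convexHull(P[:,:2].astype(np.float32))[:,0];A=np.c_[2*h,np.ones(len(h))]
    s=np.linalg.lstsq(A,(h**2).sum(1),rcond=None)[0];return s[:2],np.sqrt(s[2]+s[0]**2+s[1]**2),len(P)
E
python3 - <<'E'
from h import *
for n in('top','scene'):
    f=np.load(n+'0.npz');p,d=f['p'],f['d'];C=cloud(n,d);hsv=cv2.cvtColor(p,cv2.COLOR_RGB2HSV).astype(int)
    H,S=hsv[...,0],hsv[...,1]
    z=C[...,2]
    def near(x,y,r):return (np.hypot(C[...,0]-x,C[...,1]-y)<r)&(d>0)
    tab=cast('top',209,185,48);
    for nm,(u,v,h) in dict(red=(337,180,74),blue=(323,248,74)).items():
        c=cast('top',u,v,h);m=near(c[0],c[1],50)
        print(n,nm,c,'zmax',np.percentile(z[m],[50,90,99]))
        print('  ringtop',circ(C[m&(z>68)&(z<82)]))
        col=((H<8)|(H>172)) if nm=='red' else (H>100)&(H<125)
        m=near(c[0],c[1],70)&col&(S>110)&(z<25)
        print('  foot',circ(C[m]),np.median(z[m]))
    m=near(tab[0],tab[1],140)&(z>42)&(z<53);print(n,'table',tab,circ(C[m]),np.median(z[m]))
    hh=cast('top',174,197,95);m=near(hh[0],hh[1],25)&(z>60)&(z<103);print('handle',hh,circ(C[m]),np.median(C[m],0))
    b=cast('top',237,205,56);m=near(b[0],b[1],38)&(z>53);print('nestB',b,circ(C[m]),np.median(z[m]))
    a=cast('top',213,150,72);m=near(a[0],a[1],40)&(z>64)&(z<76);print('small',a,circ(C[m]))
E
python3 -c "
import cv2;p=cv2.imread('pics/top0.png');cv2.imwrite('pics/c.png',cv2.resize(p[70:280,140:380],None,fx=2.8,fy=2.8,interpolation=2))"
```

```text
top red [ 603.46390926 -315.57898433   74.        ] zmax [15.97162304 73.7680825  76.2852235 ]
  ringtop (array([ 608.07436362, -318.50899026]), np.float64(30.6359624643893), 260)
  foot (array([ 606.54793349, -317.47927979]), np.float64(43.72507197941677), 424) 12.674148330265211
top blue [ 443.99026664 -282.61084204   74.        ] zmax [50.99096888 73.76093681 76.87959789]
  ringtop (array([ 442.84782309, -289.24177533]), np.float64(32.547081776884745), 260)
  foot (array([ 441.41130206, -289.58792715]), np.float64(42.23613357787275), 297) 12.390486085856764
top table [587.38923034 -12.00152848  48.        ] (array([587.46975062,  -8.33507746]), np.float64(126.59871230337784), 6881) 47.66129390593426
handle [549.66117714  61.12600775  95.        ] (array([553.3382616 ,  65.76430897]), np.float64(7.650771895005691), 61) [551.51065154  63.35349378  94.53937838]
nestB [539.8060937  -81.44766146  56.        ] (array([539.40587397, -80.15351038]), np.float64(29.225564775639025), 476) 56.06469897423591
small [668.19679099 -20.51918793  72.        ] (array([672.21848384, -19.5998796 ]), n
[... 474 characters left out ...]
t64(32.8754498658928), 205)
  foot (array([ 440.5648995 , -283.81228274]), np.float64(39.879399970910015), 394) 13.657226531154038
scene table [587.38923034 -12.00152848  48.        ] (array([586.95032045,  -9.26941196]), np.float64(125.6342671351511), 5774) 47.77793116156141
handle [549.66117714  61.12600775  95.        ] (array([553.10869199,  67.35257864]), np.float64(7.925456727096964), 130) [549.87902079  70.25428248  84.55512296]
nestB [539.8060937  -81.44766146  56.        ] (array([540.11737489, -79.06513264]), np.float64(29.47652928834296), 397) 55.884323334318196
small [668.19679099 -20.51918793  72.        ] (array([673.72179401, -17.84316806]), np.float64(24.65860142686313), 205)
```

View pics/c.png

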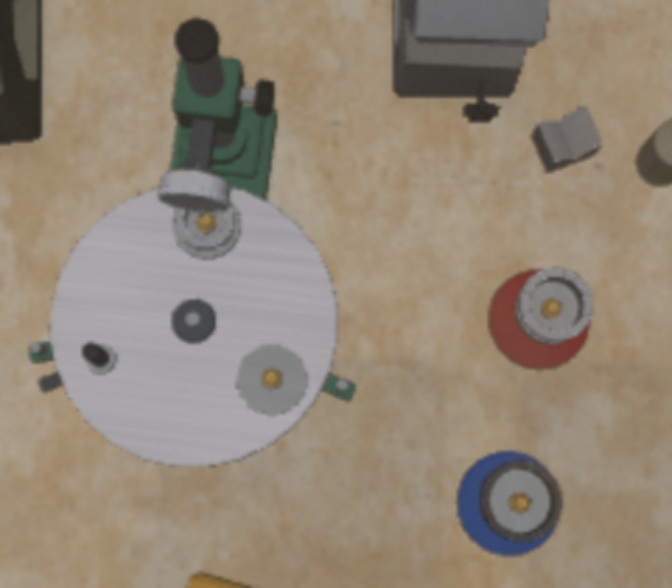

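Both views agree to about 2 mm. In world mm:

| Thing | x | y |
|---|---|---|
| Red stand | 608 | -318 |
| Blue stand | 443 | -289 |
| Table axis | 587 | -9 |
| Nest B | 540 | -79 |
| Handle | 550 | 67 |

I'll hold yaw at 0, so tool x = +x, y = -y and z = -z.

```bash
python3 -m jog '[0,0,0,0.153,1, 0,0,0,0.153,1, 0,0,0,0.153,1, 0.026,-0.049,0,0,1, 0.026,-0.049,0,0,1, 0.026,-0.049,0,0,1, 0.026,-0.049,0,0,1, 0.026,-0.049,0,0,1, 0.025,-0.048,0,0,1, 0,0,0,0,1]'
```

```text
time_s: 1.35
tool_pos: [445.8, -283.9, 207.1]
eef_rot: [[1.0, 0.01, 0.001], [0.01, -1.0, 0.002], [0.001, -0.002, -1.0]]
contact_force: [-0.8, 0.4, -0.6]
width: 87.3
gripper_force: 0.0
```

```bash
python3 -m jog '[-0.003,0.005,0.04,0,1, 0,0,0.04,0,1, 0,0,0.03,0,1, 0,0,0.016,0,1, 0,0,0.015,0,1, 0,0,0,0,1, 0,0,0,0,0, 0,0,0,0,0, 0,0,0,0,0, 0,0,0,0,0]'
```

```text
time_s: 2.6
tool_pos: [440.4, -294.5, 66.5]
eef_rot: [[1.0, 0.001, 0.0], [0.001, -1.0, -0.0], [0.0, 0.0, -1.0]]
contact_force: [-0.7, -0.4, -0.3]
width: 54.6
gripper_force: 0.0
```

```bash
python3 -m jog '[0,0,0,0,0, 0,0,0,0,0]'
python3 - <<'E'
from h import *
p,d=read_camera('scene');cv2.imwrite('pics/s1.png',cv2.resize(p[120:260,250:400,::-1],None,fx=4,fy=4))
E
```

```text
time_s: 2.85
tool_pos: [440.2, -294.4, 66.1]
eef_rot: [[1.0, 0.001, -0.0], [0.001, -1.0, -0.0], [-0.0, 0.0, -1.0]]
contact_force: [-0.2, 0.2, 1.0]
width: 34.8
gripper_force: 0.0
```

View pics/s1.png

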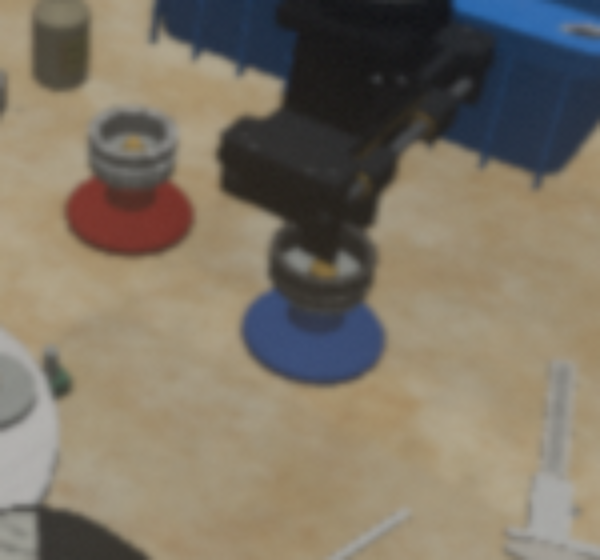

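The picture shows the gripper over the blue stand with a finger at about (325,240) of the crop, seen inside or above the ring. It has not gripped the ring, so I'll measure where the finger is from the depth images.

Run:
```python
from h import *
out=[]
for n in('scene','top'):
    p,d=read_camera(n);C=cloud(n,d)
    m=(abs(C[...,0]-443)<70)&(abs(C[...,1]+289)<110)&(C[...,2]>50)&(C[...,2]<140)&(d>0)
    P=C[m];B=p[m].mean(1)
    for lo in range(50,140,10):
        k=(P[:,2]>=lo)&(P[:,2]<lo+10)
        if k.any():print(n,lo,k.sum(),'x',P[k,0].min().round(),P[k,0].max().round(),'y',P[k,1].min().round(),P[k,1].max().round(),B[k].mean().round())
    for q in([440,-294,55],[440,-277,55],[440,-311,55]):print(pix(n,q))
    t=pix(n,[440,-294,66]).astype(int)
    a=p[max(t[1]-60,0):t[1]+40,t[0]-55:t[0]+55,::-1];out.append(cv2.resize(a,(396,360)))
cv2.imwrite('pics/s2.png',cv2.hconcat(out))
```

```text
scene 50 136 x 412.0 473.0 y -317.0 -256.0 84.0
scene 60 136 x 412.0 472.0 y -318.0 -257.0 59.0
scene 70 144 x 411.0 477.0 y -319.0 -255.0 71.0
scene 80 46 x 427.0 448.0 y -318.0 -269.0 52.0
scene 90 51 x 427.0 450.0 y -319.0 -269.0 43.0
scene 100 6 x 427.0 437.0 y -316.0 -309.0 50.0
[332.14815919 187.31166389]
[328.63880671 190.77107027]
[335.58167672 183.92701314]
[326.38536597 249.91364498]
[319.12813146 249.71611786]
[333.64185282 250.11115174]
```

View pics/s2.png

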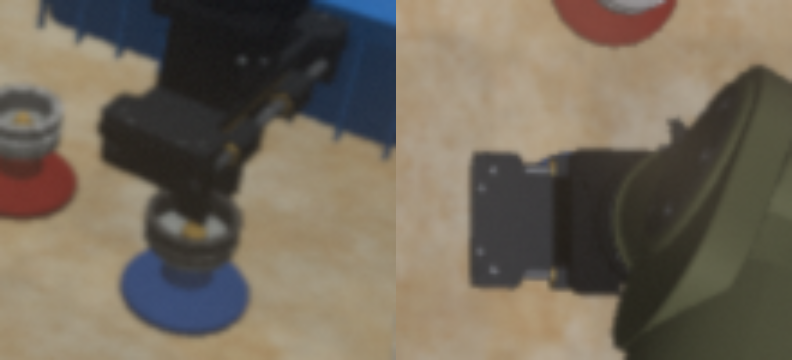

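Run:
```python
from h import *
s=read_state();print(s['tool_pos'],s['width'],s['q'])
p,d=read_camera('scene');C=cloud('scene',d)
for u in(325,328,331,334,337):
    print(u,[(v,*C[v,u].round().astype(int).tolist(),int(p[v,u].mean())) for v in range(166,196,2)])
```

```text
[ 440.15299238 -294.41421777   66.11854731] 23.161972393399438 [ 0.74779883  0.19497685 -0.22863208  1.90766472  0.05090817  1.04450357
 -1.07223908]
325 [(166, 422, -200, 185, 36), (168, 422, -200, 180, 35), (170, 425, -208, 169, 35), (172, 424, -207, 164, 35), (174, 424, -208, 158, 33), (176, 423, -209, 152, 39), (178, 467, -302, 66, 43), (180, 467, -303, 59, 46), (182, 465, -301, 55, 115), (184, 460, -294, 55, 131), (186, 456, -286, 56, 129), (188, 442, -258, 75, 86), (190, 441, -258, 70, 55), (192, 440, -258, 63, 50), (194, 439, -258, 58, 56)]
328 [(166, 415, -199, 189, 36), (168, 416, -203, 181, 35), (170, 416, -204, 175, 34), (172, 418, -210, 165, 33), (174, 416, -207, 162, 37), (176, 416, -208, 157, 36), (178, 446, -273, 95, 36), (180, 445, -275, 88, 38), (182, 445, -275, 82, 81), (184, 455, -300, 54, 120), (186, 448, -286, 60, 101), (188, 446, -283, 57, 79), (190, 434, -261, 72, 61), (192, 434, -260, 66, 49), (194, 432, -260, 60, 58)]
331 [(166, 409, -199, 192, 39), (168, 408, -201, 186, 37), (170, 409, -203, 179, 35), (172, 410, -207, 171, 38), (174, 409, -208, 165, 42), (17
[... 365 characters left out ...]
9, 34), (174, 403, -208, 168, 34), (176, 402, -208, 163, 36), (178, 402, -209, 157, 37), (180, 430, -275, 96, 36), (182, 429, -274, 91, 38), (184, 429, -277, 82, 78), (186, 436, -294, 61, 114), (188, 434, -293, 56, 104), (190, 422, -266, 75, 72), (192, 422, -268, 67, 49), (194, 422, -270, 59, 62)]
337 [(166, 401, -212, 188, 45), (168, 401, -214, 181, 53), (170, 406, -227, 166, 43), (172, 427, -278, 120, 34), (174, 439, -307, 90, 36), (176, 438, -306, 84, 37), (178, 441, -316, 70, 42), (180, 440, -316, 64, 44), (182, 439, -314, 60, 49), (184, 438, -315, 53, 104), (186, 433, -306, 55, 129), (188, 429, -299, 55, 102), (190, 417, -272, 73, 60), (192, 417, -275, 65, 52), (194, 415, -272, 62, 57)]
```

The depth shows the fingertips at z≈82 while the TCP reads 66, so the tips really stand about 27 mm higher than reported. x and y agree. I'll open, correct the position and go 20 mm lower.

```bash
python3 -m jog '[0,0,0,0,1, 0,0,0,0,1, 0,0,0,0,1, 0,0,0,0,1, 0,0,0,0,1, 0,0,0,0,1, 0,0,0,0,1, 0.003,-0.006,0,0,1, 0,0,0.01,0,1, 0,0,0.01,0,1]'
python3 - <<'E'
from h import *
s=read_state();print(s['tool_pos'],s['width'],s['contact_force'])
p,d=read_camera('scene');C=cloud('scene',d)
for x,y in((443,-236),(443,-246),(430,-236)):
  for z in range(90,40,-5):
    u,v=pix('scene',[x,y,z]).round().astype(int);print(z,u,v,C[v,u].round(),int(p[v,u].mean()))
E
```

```text
time_s: 4.3
tool_pos: [443.1, -288.2, 45.3]
eef_rot: [[1.0, 0.001, -0.0], [0.001, -1.0, 0.0], [-0.0, -0.0, -1.0]]
contact_force: [0.3, -0.3, -0.4]
width: 86.7
gripper_force: 0.0
[ 443.06484886 -288.16444557   45.3093896 ] 86.74337807345346 [ 0.28388258 -0.27718205 -0.35355473]
90 320 188 [ 443. -234.   91.] 35
85 320 189 [ 442. -233.   88.] 38
80 320 191 [ 443. -237.   80.] 39
75 320 193 [ 442. -236.   75.] 37
70 319 194 [ 445. -237.   69.] 39
65 319 196 [ 443. -236.   64.] 48
60 319 197 [ 466. -283.   16.] 64
55 319 199 [ 463. -278.   14.] 82
50 319 200 [ 460. -274.   15.] 85
45 318 202 [ 459. -267.   13.] 85
90 323 186 [ 435. -232.  102.] 36
85 322 187 [ 439. -235.   96.] 35
80 322 189 [ 438. -234.   90.] 39
75 322 190 [ 437. -233.   89.] 37
70 322 192 [ 438. -237.   79.] 38
65 321 194 [ 439. -236.   73.] 38
60 321 195 [ 439. -237.   69.] 40
55 321 197 [ 438. -236.   64.] 46
50 321 198 [ 460. -281.   17.] 60
45 320 200 [ 458. -274.   16.] 84
90 325 190 [ 431. -236.   90.] 39
85 325 192 [ 430. -237.   83.] 41
80 325 193 [ 431. -239.   79.] 42
75 324 195 [ 431. -236.   74.] 41
70 324 197 [ 430. -236.   68.] 43
65 324 198 [ 431. -239.   63.] 47
60 324 200 [ 446. -273.   24.] 58
55 323 201 [ 449. -273.   18.] 72
50 323 203 [ 446. -268.   17.] 83
45 323 204 [ 445. -268.   14.] 85
```

The tips are at z≈62 with the TCP reading 45, so tips = reading + 16.5. I'll go down 4 mm and grip, then lift.

```bash
python3 -m jog '[0,0,0.004,0,1, 0,0,0,0,0, 0,0,0,0,0, 0,0,0,0,0, 0,0,0,0,0, 0,0,0,0,0, 0,0,0,0,0]'
```

```text
time_s: 5.22
tool_pos: [443.4, -288.7, 42.4]
eef_rot: [[1.0, 0.001, 0.0], [0.001, -1.0, -0.001], [0.0, 0.001, -1.0]]
contact_force: [0.2, -0.3, 1.3]
width: 63.3
gripper_force: 30.0
```

```bash
python3 -m jog '[0,0,-0.02,0,0, 0,0,-0.04,0,0, 0.02,-0.042,0,0,0, 0.02,-0.042,0,0,0, 0.019,-0.042,0,0,0, 0.019,-0.042,0,0,0, 0.019,-0.042,0,0,0, 0,0,0,0,0, 0,0,0,0,0]'
python3 - <<'E'
from h import *
p,d=read_camera('scene');cv2.imwrite('pics/s3.png',cv2.resize(p[130:290,140:350,::-1],None,fx=3.5,fy=3.5))
E
```

```text
time_s: 6.35
tool_pos: [539.3, -78.7, 101.5]
eef_rot: [[1.0, 0.001, -0.002], [0.001, -1.0, -0.0], [-0.002, 0.0, -1.0]]
contact_force: [-0.9, -0.0, -1.9]
width: 63.0
gripper_force: 30.0
```

View pics/s3.png

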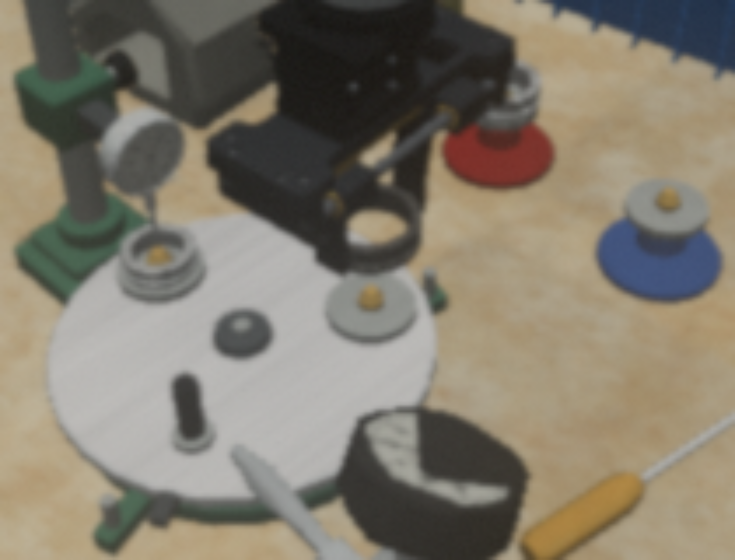

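The black ring is held level at (385,235) of the crop, directly above nest B at (370,305), and the blue stand is empty. Next I lower it and release.

```bash
python3 -m jog '[0,0,0.03,0,0, 0,0,0.015,0,0, 0,0,0.006,0,0, 0,0,0.005,0,0, 0,0,0,0,0, 0,0,0,0,1, 0,0,0,0,1, 0,0,0,0,1, 0,0,0,0,1, 0,0,0,0,1]'
```

```text
time_s: 7.65
tool_pos: [540.0, -78.3, 46.2]
eef_rot: [[1.0, 0.001, 0.0], [0.001, -1.0, -0.0], [0.0, 0.0, -1.0]]
contact_force: [0.8, -0.6, 0.3]
width: 86.8
gripper_force: 0.0
```

```bash
python3 -m jog '[0,0,-0.02,0,1, 0,0,-0.04,0,1, 0.014,0.048,0,0,1, 0.014,0.048,0,0,1, 0.014,0.048,0,0,1, 0.014,0.048,0,0,1, 0.013,0.047,0,0,1, 0,0,0,0,1]'
python3 - <<'E'
from h import *
p,d=read_camera('scene');C=cloud('scene',d)
b=[540,-79];m=(np.hypot(C[...,0]-b[0],C[...,1]-b[1])<45)&(C[...,2]>71)&(C[...,2]<90)
print(circ(C[m]),np.percentile(C[m][:,2],[5,50,95]))
E
```

```text
time_s: 8.65
tool_pos: [607.9, -323.3, 105.1]
eef_rot: [[1.0, -0.006, -0.001], [-0.006, -1.0, -0.002], [-0.001, 0.002, -1.0]]
contact_force: [-0.6, 0.1, -0.0]
width: 87.1
gripper_force: 0.0
(array([541.10376572, -78.42572977]), np.float64(32.98170155613382), 228) [71.76633704 75.22901293 76.98685494]
```

The black ring is seated on nest B. Next, the large ring.

```bash
python3 -m jog '[0,0,0.03,0,1, 0,0,0.02,0,1, 0,0,0.013,0,1, 0,0,0,0,1, 0,0,0,0,0, 0,0,0,0,0, 0,0,0,0,0, 0,0,0,0,0, 0,0,0,0,0, 0,0,0,0,0]'
```

```text
time_s: 9.95
tool_pos: [609.5, -317.5, 43.7]
eef_rot: [[1.0, 0.001, 0.001], [0.001, -1.0, -0.001], [0.001, 0.001, -1.0]]
contact_force: [-1.0, 0.4, 3.6]
width: 59.8
gripper_force: 30.0
```

```bash
python3 -m jog '[0,0,-0.02,0,0, 0,0,-0.04,0,0, -0.042,-0.007,0,0,0, -0.042,-0.007,0,0,0, -0.042,-0.007,0,0,0, -0.04,-0.007,0,0,0, 0,0,0,0,0, 0,0,0.04,0,0, 0,0,0.012,0,0, 0,0,0,0,0]'
```

```text
time_s: 11.2
tool_pos: [443.2, -288.8, 50.7]
eef_rot: [[1.0, 0.002, -0.001], [0.002, -1.0, 0.001], [-0.001, -0.001, -1.0]]
contact_force: [-0.6, -0.8, -1.1]
width: 59.1
gripper_force: 30.0
```

```bash
python3 -m jog '[0,0,0.006,0,0, 0,0,0,0,0, 0,0,0,0,1, 0,0,0,0,1, 0,0,0,0,1, 0,0,0,0,1, 0,0,0,0,1, 0,0,-0.03,0,1, 0,0,-0.05,0,1, 0,0,-0.04,0,1]'
```

```text
time_s: 12.45
tool_pos: [443.4, -289.5, 167.0]
eef_rot: [[1.0, 0.001, 0.001], [0.001, -1.0, -0.001], [0.001, 0.001, -1.0]]
contact_force: [0.3, -0.6, 0.1]
width: 87.0
gripper_force: 0.0
```

```bash
python3 -m jog '[0.014,-0.045,0,0,1, 0.014,-0.045,0,0,1, 0.014,-0.045,0,0,1, 0.013,-0.045,0,0,1, 0.013,-0.044,0,0,1, 0.013,-0.044,0,0,1, 0.013,-0.044,0,0,1, 0.013,-0.044,0,0,1, 0,0,0,0,1, 0,0,0,0,1]'
python3 - <<'E'
from h import *
p,d=read_camera('scene');C=cloud('scene',d);z=C[...,2]
for b in([443,-289],[541,-78]):
  m=(np.hypot(C[...,0]-b[0],C[...,1]-b[1])<45)&(z>70)&(z<90)
  print(circ(C[m]),np.percentile(C[m][:,2],[5,50,95]))
cv2.imwrite('pics/s4.png',cv2.resize(p[100:300,140:380,::-1],None,fx=3,fy=3))
E
```

```text
time_s: 13.7
tool_pos: [549.7, 66.1, 164.9]
eef_rot: [[1.0, 0.001, -0.001], [0.001, -1.0, -0.001], [-0.001, 0.001, -1.0]]
contact_force: [-0.5, -0.6, -0.5]
width: 87.1
gripper_force: 0.0
(array([ 443.37130483, -289.35239052]), np.float64(30.96512321469184), 187) [70.785038   73.34879082 75.28449305]
(array([540.990858  , -78.02758824]), np.float64(33.018446087205895), 242) [70.68755348 75.32825739 77.3691926 ]
```

View pics/s4.png

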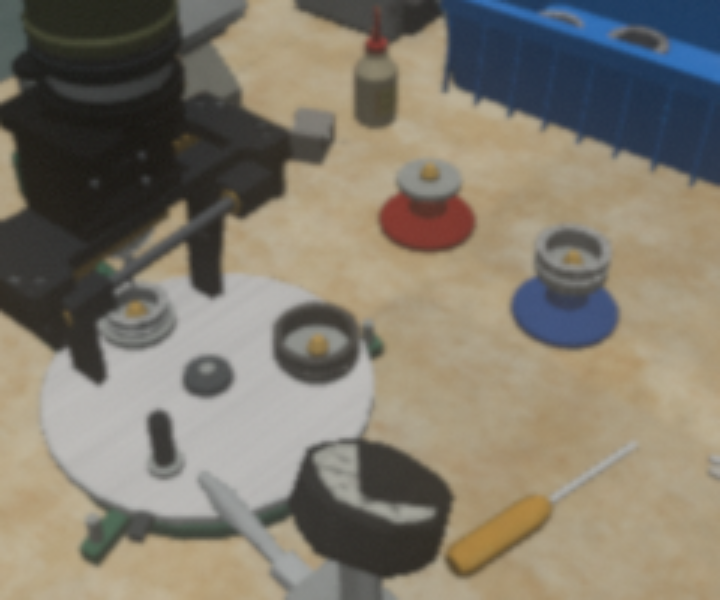

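The large ring sits on the blue stand at (573,260), the black ring is on nest B at (316,340), and the gripper is above the handle. I'll descend and pinch it.

```bash
python3 -m jog '[0,0,0.04,0,1, 0,0,0.04,0,1, 0,0,0.025,0,0.5, 0,0,0,0,0, 0,0,0,0,0, 0,0,0,0,0, 0,0,0,0,0, 0,0,0,0,0, 0,0,0,0,0, 0,0,0,0,0]'
```

```text
time_s: 15.0
tool_pos: [549.9, 66.9, 60.1]
eef_rot: [[1.0, 0.001, -0.0], [0.001, -1.0, 0.0], [-0.0, -0.0, -1.0]]
contact_force: [0.4, -1.6, 1.0]
width: 15.0
gripper_force: 30.5
```

```bash
python3 -m jog '[0,0,0,0,0, 0,0,0,0,0, 0,0,0,0,0]'
python3 - <<'E'
from h import *
s=read_state();t=s['tool_pos'][:2];c=np.array([587.3,-8.8]);v=t-c;print(t,np.hypot(*v),np.degrees(np.arctan2(v[1],v[0])))
# rows: chord steps along radius 85 arc
a0=np.arctan2(v[1],v[0]);A=a0+np.linspace(0,2.094,19);P=c+85.0*np.c_[np.cos(A),np.sin(A)];D=np.diff(P,axis=0)
print((np.c_[D[:,0],-D[:,1]]/1000).round(4).tolist())
E
```

```text
time_s: 15.38
tool_pos: [549.9, 66.9, 60.1]
eef_rot: [[1.0, 0.001, -0.0], [0.001, -1.0, 0.0], [-0.0, -0.0, -1.0]]
contact_force: [-0.0, 0.6, 0.6]
width: 14.9
gripper_force: 30.0
[549.8762473   66.90582039] 84.45062762925576 116.30462601864781
[[-0.0086, 0.0049], [-0.008, 0.0059], [-0.0072, 0.0067], [-0.0064, 0.0075], [-0.0055, 0.0082], [-0.0045, 0.0088], [-0.0034, 0.0093], [-0.0023, 0.0096], [-0.0012, 0.0098], [-0.0001, 0.0099], [0.0011, 0.0098], [0.0022, 0.0096], [0.0033, 0.0093], [0.0044, 0.0089], [0.0054, 0.0083], [0.0063, 0.0076], [0.0071, 0.0068], [0.0079, 0.006]]
```

```bash
python3 -m jog '[-0.0085,0.005,0,0,0, -0.008,0.006,0,0,0, -0.0072,0.0067,0,0,0, -0.0064,0.0075,0,0,0, -0.0055,0.0082,0,0,0, -0.0045,0.0088,0,0,0, -0.0034,0.0093,0,0,0, -0.0023,0.0096,0,0,0, -0.0012,0.0098,0,0,0, 0,0,0,0,0]'
```

```text
time_s: 16.62
tool_pos: [493.3, -2.9, 59.8]
eef_rot: [[1.0, 0.002, -0.02], [0.002, -1.0, -0.0], [-0.02, 0.0, -1.0]]
contact_force: [-24.3, 3.5, 24.4]
width: 11.4
gripper_force: 32.6
```

```bash
python3 -m jog '[0,0.0099,0,0,0, 0.0011,0.0098,0,0,0, 0.0022,0.0096,0,0,0, 0.0033,0.0093,0,0,0, 0.0044,0.0089,0,0,0, 0.0054,0.0083,0,0,0, 0.0063,0.0076,0,0,0, 0.0035,0.0035,0,0,0, 0,0,0,0,0]'
```

```text
time_s: 17.75
tool_pos: [523.4, -77.8, 57.9]
eef_rot: [[1.0, -0.004, -0.011], [-0.004, -1.0, -0.007], [-0.011, 0.007, -1.0]]
contact_force: [-8.2, -10.4, -2.0]
width: 0.2
gripper_force: 5.5
```

The pinch was lost (width is near 0), so I'll look.

Run:
```python
from h import *
s=read_state();print(s['contact_force'],s['q'],s['joint_efforts'])
o=[read_camera(n)[0][:,:,::-1] for n in('scene','top')]
cv2.imwrite('pics/s5.png',cv2.hconcat([cv2.resize(o[0][90:310,120:340],(400,400)),cv2.resize(o[1][90:310,100:320],(400,400))]))
```

```text
[ -8.22899571 -10.44324271  -2.00441908] [ 0.53484028  0.23731107 -0.49197857  1.89824337  0.13684948  1.04841573
 -1.59004885] [ -6.20900497 -38.20799589  -9.75012749 -32.10897088  -3.13915797
  -2.88674712   0.14620393]
```

View pics/s5.png

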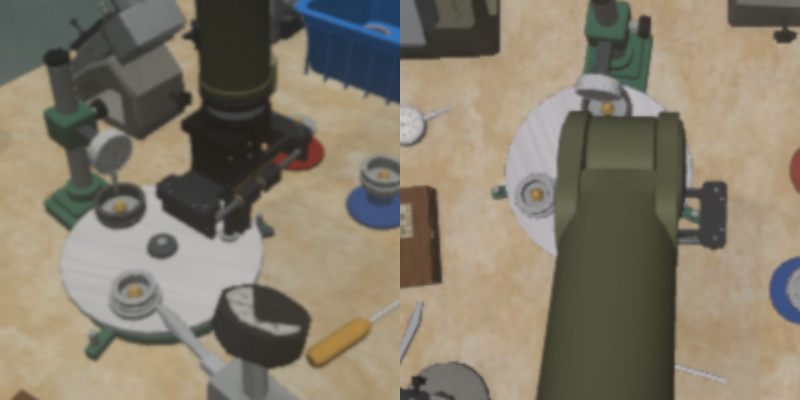

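```bash
python3 -m jog '[-0.012,0,0,0,0, 0,0,-0.04,0,0, 0,0,-0.06,0,0, 0,0,0,0,1, 0,0,0,0,1]'
python3 - <<'E'
from h import *
c=np.array([587.3,-8.8])
p,d=read_camera('scene');C=cloud('scene',d);z=C[...,2]
def f(nm,b,r,lo,hi):
  m=(np.hypot(C[...,0]-b[0],C[...,1]-b[1])<r)&(z>lo)&(z<hi)
  if m.sum()<10:print(nm,'none');return
  q=circ(C[m]);v=q[0]-c;print(nm,q,np.percentile(z[m],[5,50,95]).round(),np.hypot(*v),np.degrees(np.arctan2(v[1],v[0])))
f('small',[548,64],42,66,80)
f('black',[672,-15],45,71,82)
f('handle',[537,-77],25,65,103)
E
```

```text
time_s: 18.48
tool_pos: [516.9, -70.9, 160.1]
eef_rot: [[1.0, 0.001, 0.0], [0.001, -1.0, -0.0], [0.0, 0.0, -1.0]]
contact_force: [-0.9, -0.6, -0.5]
width: 13.2
gripper_force: 0.0
small (array([555.16305362,  67.70516571]), np.float64(24.849510267842824), 262) [67. 71. 73.] 82.98086347198844 112.78544663535169
black (array([672.96047483, -19.41102135]), np.float64(33.0422654731428), 212) [72. 75. 77.] 86.31518245176723 -7.061429521559332
handle (array([537.79828563, -77.86126962]), np.float64(7.0777643241433195), 94) [67. 86. 98.] 84.9698692925689 -125.63218483160448
```

The table has swung about 119–120°. The black ring is under the dial at (673,-19) and the small ring is at (555,68). Now I fetch the small ring.

```bash
python3 -m jog '[0.012,-0.046,0,0,1, 0.012,-0.046,0,0,1, 0.013,-0.046,0,0,1, 0,0,0,0,1, 0,0,0,0,1, 0,0,0,0,1, 0,0,0,0,1, 0,0,0,0,1]'
python3 - <<'E'
from h import *
p,d=read_camera('scene');C=cloud('scene',d);z=C[...,2]
m=(np.hypot(C[...,0]-554,C[...,1]-67)<34)&(z>68)&(z<76);print(circ(C[m]))
E
```

```text
time_s: 19.52
tool_pos: [554.1, 66.1, 160.2]
eef_rot: [[1.0, -0.0, 0.0], [-0.0, -1.0, -0.0], [0.0, 0.0, -1.0]]
contact_force: [-0.2, 0.4, -0.3]
width: 86.2
gripper_force: 0.0
(array([554.95264103,  67.39973309]), np.float64(24.57814553415796), 233)
```

```bash
python3 -m jog '[0,-0.001,0.04,0,1, 0,0,0.04,0,1, 0,0,0.025,0,1, 0,0,0.01,0,1, 0,0,0,0,1]'; python3 -m jog '[0,0,0,0,0, 0,0,0,0,0, 0,0,0,0,0, 0,0,0,0,0, 0,0,0,0,0, 0,0,0,0,0, 0,0,0,0,0, 0,0,0,0,0]'
```

```text
time_s: 20.2
tool_pos: [554.0, 67.8, 45.1]
eef_rot: [[1.0, 0.001, -0.001], [0.001, -1.0, 0.0], [-0.001, -0.0, -1.0]]
contact_force: [-0.2, 0.5, -0.1]
width: 87.0
gripper_force: 0.0
time_s: 21.2
tool_pos: [554.2, 67.8, 45.2]
eef_rot: [[1.0, 0.001, 0.0], [0.001, -1.0, -0.0], [0.0, 0.0, -1.0]]
contact_force: [-0.5, -0.7, 2.2]
width: 47.5
gripper_force: 30.0
```

```bash
python3 -m jog '[0,0,-0.025,0,0, 0,0,-0.05,0,0, 0.0068,0.048,0,0,0, 0.0068,0.048,0,0,0, 0.0068,0.048,0,0,0, 0.0068,0.048,0,0,0, 0.0068,0.048,0,0,0, 0.0068,0.048,0,0,0, 0.0068,0.048,0,0,0, 0.0068,0.048,0,0,0]'; python3 -m jog '[0,0,0,0,0, 0,0,0,0,0, 0,0,0.03,0,0, 0,0,0.02,0,0, 0,0,0,0,0]'
python3 - <<'E'
from h import *
p,d=read_camera('scene');cv2.imwrite('pics/s6.png',cv2.resize(p[90:250,150:390,::-1],None,fx=3,fy=3))
E
```

```text
time_s: 22.45
tool_pos: [608.7, -317.4, 119.4]
eef_rot: [[1.0, 0.001, -0.001], [0.001, -1.0, 0.0], [-0.001, -0.0, -1.0]]
contact_force: [0.6, 0.3, -0.6]
width: 47.8
gripper_force: 30.0
time_s: 23.08
tool_pos: [607.4, -314.1, 67.8]
eef_rot: [[1.0, 0.003, -0.004], [0.003, -1.0, 0.002], [-0.004, -0.002, -1.0]]
contact_force: [-0.4, -1.4, -0.9]
width: 47.5
gripper_force: 30.0
```

View pics/s6.png

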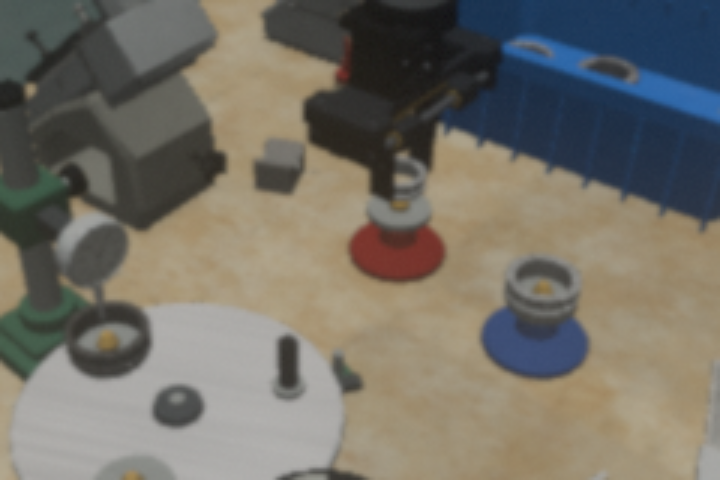

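The small ring is held level at (400,180) above the red seat at (400,208). The black ring is under the plunger at (108,335) and the large ring is on blue at (543,288). I'll lower it the rest of the way and release.

```bash
python3 -m jog '[0,0,0.014,0,0, 0,0,0.006,0,0, 0,0,0,0,0, 0,0,0,0,0]'; python3 -m jog '[0,0,0.0035,0,0, 0,0,0,0,0, 0,0,0,0,0]'
```

```text
time_s: 23.62
tool_pos: [609.1, -316.2, 50.5]
eef_rot: [[1.0, 0.001, 0.001], [0.001, -1.0, -0.0], [0.001, 0.0, -1.0]]
contact_force: [-0.2, -0.2, -1.1]
width: 47.4
gripper_force: 30.0
time_s: 24.0
tool_pos: [608.9, -316.1, 46.7]
eef_rot: [[1.0, 0.001, 0.0], [0.001, -1.0, -0.0], [0.0, 0.0, -1.0]]
contact_force: [-0.1, -0.1, -1.3]
width: 47.4
gripper_force: 30.0
```

```bash
python3 -m jog '[0,0.001,0.003,0,0, 0,0,0,0,0, 0,0,0,0,0]'; python3 -m jog '[0,0,0,0,1, 0,0,0,0,1, 0,0,0,0,1, 0,0,0,0,1, 0,0,0,0,1, 0,0,0,0,1, 0,0,-0.03,0,1, 0,0,-0.05,0,1, 0,0,-0.06,0,1, 0,0,0,0,1]'
python3 - <<'E'
from h import *
p,d=read_camera('scene');C=cloud('scene',d);z=C[...,2]
for nm,b,r,lo,hi in(('small',[608,-317],40,64,76),('large',[443,-289],45,70,80),('black',[672,-15],45,71,82)):
  m=(np.hypot(C[...,0]-b[0],C[...,1]-b[1])<r)&(z>lo)&(z<hi);print(nm,circ(C[m]),np.percentile(z[m],[5,50,95]).round())
cv2.imwrite('pics/s7.png',cv2.resize(p[90:250,150:390,::-1],None,fx=3,fy=3))
E
```

```text
time_s: 24.38
tool_pos: [608.7, -317.1, 43.6]
eef_rot: [[1.0, 0.001, -0.0], [0.001, -1.0, -0.0], [-0.0, 0.0, -1.0]]
contact_force: [-0.0, -0.2, -1.1]
width: 47.5
gripper_force: 30.0
time_s: 25.62
tool_pos: [612.3, -318.2, 190.7]
eef_rot: [[1.0, 0.001, 0.01], [0.001, -1.0, -0.005], [0.01, 0.005, -1.0]]
contact_force: [0.1, -0.3, -0.5]
width: 87.0
gripper_force: 0.0
small (array([ 609.03170407, -315.95036687]), np.float64(24.426774592025048), 132) [65. 69. 72.]
large (array([ 442.9124968 , -289.39183929]), np.float64(31.045017220424487), 188) [71. 73. 76.]
black (array([671.79686108, -19.1150738 ]), np.float64(32.64680145054859), 207) [72. 75. 77.]
```

View pics/s7.png

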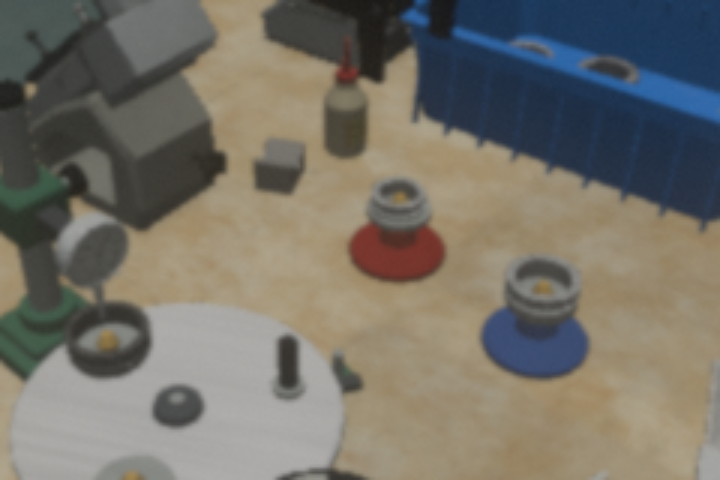

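All three rings are seated: small on red at (400,200), large on blue at (543,288), and black under the plunger at (108,335). The gripper is clear of everything.

```bash
python3 -m jog '[0,0,0,0,1, 0,0,0,0,1]'; python3 -c "from cell import hand_in;print(hand_in())"
```

```text
time_s: 25.92
tool_pos: [607.9, -316.7, 181.7]
eef_rot: [[1.0, 0.001, -0.003], [0.001, -1.0, 0.001], [-0.003, -0.001, -1.0]]
contact_force: [-0.5, 0.4, -0.5]
width: 87.0
gripper_force: 0.0
the job is handed in; nothing more can be done
None
```

The job is handed in at 25.9 s, but the hand-in returned no verdict: by my last camera check the black ring is under the dial (about 3 mm off centre), the small ring is on the red stand and the large ring is on the blue stand, though the handle slipped out of the grip near the end of the swing and forces reached about 25 N per axis.

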